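# Refit the dried vacuum filter

## Robot

A 7-joint arm with a two-finger parallel gripper is mounted at the origin on the work surface. World frame = base frame: x ahead of the robot, y to its left, z up, the work surface at z = 0. Lengths are in m, angles in rad, forces in N, time in s.
With the tool pointing down it reaches from about 0.4 to 0.9 m from the base axis. Payload 5.5 kg.
Tool frame: the origin (TCP) lies midway between the tips of the shut fingers; the grasp point (between the pads) lies 19 mm behind it (manip.grip_depth is the distance from the TCP to the grasp point, in m); z points along the fingers, x is the direction in which the jaws open and shut, and the axes are right-handed (so a half turn about z gives the same grasp; the last joint's range is limited). The gripper opens to 92 mm and grips with 3 to 60 N. Pads are 19 mm wide; open, the fingers measure 130 mm over their backs; the gripper's body (75 mm by 190 mm) begins 47 mm behind the grasp point.
Start: joints at [1.581, 0.501, -0.427, 1.55, 0.221, 1.138, -0.21], TCP at [0.163, -0.629, 0.227] pointing down, gripper open.
Joint ranges: [-2.88, 2.88], [-0.31, 2.03], [-1.54, 1.56], [0.2, 2.42], [-1.41, 4.55], [0.19, 2.02], [-2.57, 2.57]. Speed limits (rad/s): [2.57, 2.57, 3.14, 3.14, 3.14, 3.14, 3.14].

## Interface

Orientations are given as a unit quaternion [x, y, z, w].
In Python, from bench import manip, effector, viewer gives the robot as it stands. Calls block until the motion is done:
- manip.move_pose(position, orientation): joint-space move of the TCP to a pose.
- manip.servo_line(position, ori=None, vel=0.15): straight line of the TCP; ori=None keeps the orientation; vel is the mean speed in m/s.
- manip.movej(angles): joint-space move.
- effector.open_jaws() and effector.close(f_grip=None): open the fingers fully, or close them until they stop; f_grip is the grip in N (None keeps the last).
- manip.sleep(seconds).
- manip.solve_ik(position, orientation): joint angles nearest the present ones, or None.
- viewer.get_image(name): name is "scene" or "side" or "wrist"; returns the picture (400x640x3 uint8, red, green, blue); there is no depth.
- viewer.get_calibration(name): a dict with "vfov" (degrees; the focal length in pixels is half the picture's height over the tangent of half this angle, whatever the lens; pixels are square), "cx", "cy" (the principal point, pixels), "eye" and "attitude" of the camera in the world. Camera axes: x right, y down, z forward; pixel columns grow to the right and rows downward; lengths in m; the calibration is good to about 2 mm. A picture is of the moment at which its call begins: read the wrist's pose just before it. get_calibration takes no time and is no camera call; for the wrist camera it gives the pose at the moment of the call.
A pose or a line that the arm cannot do raises manip.PlanningError and nothing moves.
- manip.hand_in(): hands the job in, once; it reports no verdict.
Readings, each from a call of its own:
- manip.current_clock(): time.
- manip.current_q(): joint angles.
- manip.current_joint_velocities(): joint speeds.
- manip.current_tau(): joint torques, N m.
- manip.current_tool_pos(): TCP position.
- manip.current_tcp_rot(): TCP orientation.
- manip.current_force(): force on the tool from outside, world axes, zero at the start.
- manip.current_wrist_torque(): the same for the moment, N m.
- manip.current_finger_gap(): finger opening in m.
Only numpy, scipy, OpenCV 4.12 (cv2) and the standard library are available. Lean on these libraries where they do the work, as an engineer would, in place of code of your own. Each camera call takes 0.05 s, during which the arm holds its last target. There are 200 camera calls.

## Task

The washed vacuum filter is hanging on the drying stand: lift it up off the peg, lay it flat on the black rubber mat and let go of it there. Then take it again by its rim and lower it, blue gasket face down, over the black collar of the upturned vacuum head, keeping hold of it until it is over the collar, so that it sits fully home on the grey seat. Leave the bottles, jug, can, jar and brush where they are.

Things in the scene. Friction and masses are not known exactly. Their poses are not given: they have to be found in the camera images.
- filter: pleated vacuum filter, a rigid thick ring: 120 mm across, bore 60 mm (wall 30 mm), 45 mm long, about 0.22 kg; pale pleats, one end face a blue gasket, the other a black cap. Origin at its centre; z is the ring's axis, pointing away from the blue face. It starts hung by its bore on the peg, axis level, blue face towards the peg's free end, its top 236 mm above the table
- stand: fixed drying stand: base plate 180 x 130 x 12 mm, yellow upright 22 x 34 mm, 206 mm high, 45 mm along +x of the origin. From it a level steel peg 12 mm thick, centreline 200 mm up, runs along the stand's -x axis; 100 to 112 mm out from the origin its tip turns up to 220 mm above the table. Origin: on the table, under the peg
- peg (a point): point on the peg's centreline over which the filter hangs (35 mm along -x from the stand's origin, 200 mm high); axes as the stand's
- mat: fixed black rubber mat on the table, 200 x 200 x 3 mm; origin at the centre of its underside
- vac: fixed vacuum motor head, upside down: orange drum 210 mm across and 88 mm high, with a grey seat disc 132 mm across on top (seat face 96 mm above the table) and on it a black collar 55 mm across, 20 mm high, its upper 7 mm tapering to 45 mm. Origin at the centre of its underside
- seat (a point): centre of the grey seat face, 96 mm above the table, where the collar begins; a filter fully home has its origin 22.5 mm above this point
- spray: bystander: white spray bottle with red head, 72 mm across, 190 mm high; origin at the base centre
- jug: bystander: blue jug 85 x 120 mm, 190 mm high; origin at the base centre
- amber: bystander: amber bottle 68 mm across, 190 mm high; origin at the base centre
- can: bystander: green labelled can 72 mm across, 120 mm high; origin at the base centre
- brush: bystander: green handled brush lying on the table, about 200 mm long along its x axis; origin under its middle
- jar: bystander: white jar with red cap, 72 mm across, 80 mm high; origin at the base centre
Things that resemble listed ones, but are neither listed nor needed, are in the scene too. What is shaped like the filter but green or pink is not meant.

How it is judged:
By the outcome, as a careful person would: the job done as asked, in the order asked, and still so for the second after the job is handed in, with the robot touching nothing.
It also fails if it takes over 64 s, if anything falls off the work surface, if the arm or the gripper's body presses on something with over 40 N, if the wrist force passes 120 N, or if a joint passes its speed limit or range.

## Working session

There is one attempt and no reset: what is moved stays moved. The work goes in short steps, each a Python script; the robot and the scene stay as the last script left them, time stands still between calls to the robot, and variables do not carry over. Pictures are saved under pics/ and viewed, on a budget of 10 in all, crops included, one or two more only if the job needs it, and the job is handed in when it is done.

```bash
ls; mkdir -p pics; python3 - <<'E'
from bench import manip, effector, viewer
import cv2
for n in ("scene","side","wrist"):
    c=viewer.get_calibration(n); print(n,c)
    cv2.imwrite(f"pics/{n}0.png",viewer.get_image(n)[:,:,::-1])
print(manip.current_clock(),manip.current_tool_pos(),manip.current_tcp_rot(),manip.grip_depth)
E
```

```text
pics
scene {'vfov': 48.383427298195684, 'cx': 322.73001898168343, 'cy': 207.74709465247673, 'eye': array([ 1.21866887, -0.50784103,  1.11342112]), 'attitude': array([ 0.83582734,  0.41927408, -0.15020298, -0.32099994])}
side {'vfov': 45.719073386374475, 'cx': 316.89114869753337, 'cy': 195.34286702739783, 'eye': array([-0.25405981,  1.14855108,  0.93134012]), 'attitude': array([-0.2661837 ,  0.82301445, -0.47888235,  0.1498838 ])}
wrist {'vfov': 69.26611012794538, 'cx': 318.8306601562191, 'cy': 203.15250969331515, 'eye': array([ 0.23633399, -0.60926504,  0.38407248]), 'attitude': array([ 0.78242859, -0.60594646, -0.08900655,  0.11274856])}
0.15 [ 0.16237994 -0.62885157  0.22592062] [ 7.90600229e-01 -6.12332202e-01 -5.70801523e-04 -4.74921237e-04] 0.0188
```

View pics/scene0.png

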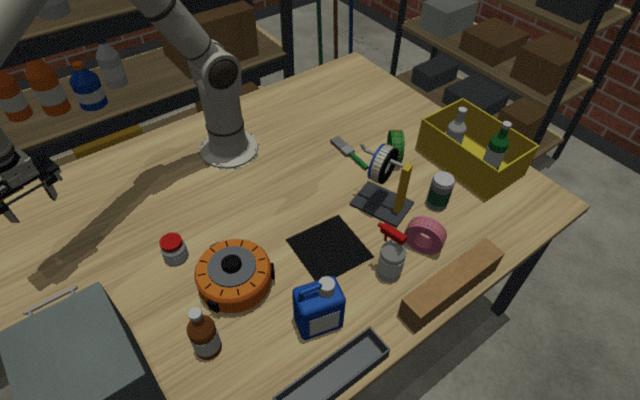

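View pics/side0.png

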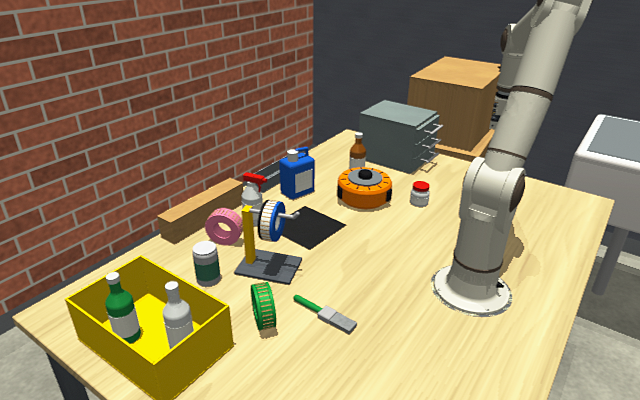

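```bash
cat > h.py <<'E'
import numpy as np, cv2
from bench import manip, effector, viewer
from scipy.spatial.transform import Rotation as R
def cal(n):
    c=viewer.get_calibration(n); f=200/np.tan(np.radians(c["vfov"])/2)
    return f,c["cx"],c["cy"],np.array(c["eye"]),R.from_quat(c["attitude"]).as_matrix()
def ray(C,uv):
    f,cx,cy,e,M=C; uv=np.atleast_2d(uv).astype(float)
    return e,(np.c_[(uv[:,0]-cx)/f,(uv[:,1]-cy)/f,np.ones(len(uv))])@M.T
def onz(C,uv,z):
    e,d=ray(C,uv); return e+d*((z-e[2])/d[:,2])[:,None]
def proj(C,P):
    f,cx,cy,e,M=C; p=(np.atleast_2d(P)-e)@M; return np.c_[cx+f*p[:,0]/p[:,2],cy+f*p[:,1]/p[:,2]]
E
python3 - <<'E'
from h import *
a=cv2.imread("pics/scene0.png");b=cv2.imread("pics/side0.png")
A=cv2.resize(a[120:230,335:435],None,fx=4,fy=4,interpolation=cv2.INTER_CUBIC)
B=cv2.resize(b[185:295,220:320],None,fx=4,fy=4,interpolation=cv2.INTER_CUBIC)
cv2.imwrite("pics/c1.png",np.hstack([A,B]))
C=cal("scene");S=cal("side")
hsv=cv2.cvtColor(a,cv2.COLOR_BGR2HSV)
def big(m,box):
    k=np.zeros_like(m);x0,y0,x1,y1=box;k[y0:y1,x0:x1]=m[y0:y1,x0:x1]
    cs,_=cv2.findContours(k,cv2.RETR_EXTERNAL,cv2.CHAIN_APPROX_NONE);return max(cs,key=cv2.contourArea)
# mat
c=big(cv2.inRange(a,(0,0,0),(45,45,45)),(280,205,380,290))
q=cv2.approxPolyDP(c,6,True)[:,0];P=onz(C,q,.003);print("mat px",q.tolist());print(P.round(4))
rp=cv2.minAreaRect((onz(C,c[:,0],.003)[:,:2]*1000).astype(np.float32));print(rp)
# drum: orange top outline
# seat disc: grey low-sat contour
for nm,im,Cc,box in (("scene",a,C,(190,235,280,310)),("side",b,S,(330,160,400,210))):
    h=cv2.cvtColor(im,cv2.COLOR_BGR2HSV)
    c=big(((h[...,0]>4)&(h[...,0]<18)&(h[...,1]>170)&(h[...,2]>60)).astype(np.uint8)*255,box)
    print(nm,cv2.boundingRect(c))
    g=big(((h[...,1]<90)).astype(np.uint8)*255,(205,240,262,288) if nm=="scene" else (340,165,392,188))
    w=onz(Cc,g[:,0],.096)[:,:2]*1000
    print("seat",cv2.boundingRect(g),cv2.fitEllipse(g),cv2.minEnclosingCircle(w.astype(np.float32)),cv2.fitEllipse(w.astype(np.float32)))
E
```

```text
mat px [[338, 216], [287, 239], [315, 279], [372, 257]]
[[ 0.5056  0.1197  0.003 ]
 [ 0.4853 -0.068   0.003 ]
 [ 0.6551 -0.0845  0.003 ]
 [ 0.6952  0.1014  0.003 ]]
((589.9622802734375, 16.664810180664062), (195.250732421875, 195.27500915527344), 85.01670837402344)
scene (195, 240, 77, 70)
seat (207, 246, 49, 41) ((231.32608032226562, 266.1138000488281), (39.226139068603516, 48.1942024230957), 73.78296661376953) ((532.4447021484375, -276.4667053222656), 66.62174987792969) ((532.1220092773438, -277.3902282714844), (127.89307403564453, 130.7935791015625), 73.10015869140625)
side (338, 175, 54, 34)
seat (348, 169, 34, 17) ((364.5523376464844, 177.08883666992188), (15.365806579589844, 33.81827163696289), 93.80426025390625) ((527.635498046875, -267.1596984863281), 68.353515625) ((526.566650390625, -266.9013977050781), (126.88948059082031, 128.95257568359375), 93.01388549804688)
```

View pics/c1.png

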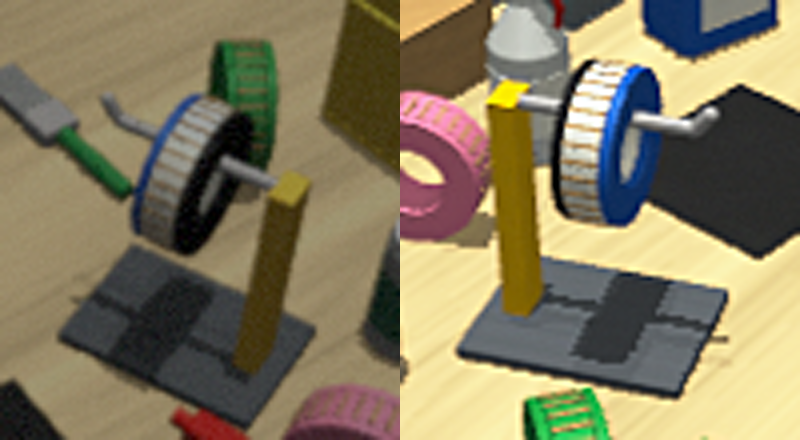

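The crops show the stand clearly. In the scene crop, upright top is at about (291,190), base corners at (130,245), (58,340), (245,425) and (315,330), and peg tip at (107,98). In the side crop, upright top is at about (108,97). The blue face points towards the tip, with a gap between cap and upright.

```bash
python3 - <<'E'
from h import *
C=cal("scene");S=cal("side")
f=lambda p:np.array(p)/4+[335,120]
g=lambda p:np.array(p)/4+[220,185]
print("top",onz(C,f([291,190]),.206),onz(S,g([108,97]),.206))
b=onz(C,f([[130,245],[58,340],[245,425],[315,330]]),.012);print(b.round(4),b.mean(0))
b=onz(S,g([[127,252],[58,352],[280,395],[328,292]]),.012);print(b.round(4),b.mean(0))
print("tip",onz(C,f([107,98]),.217),onz(S,g([312,112]),.217))
a=cv2.imread("pics/scene0.png");bb=cv2.imread("pics/side0.png")
# gasket blue mask in the side view
h=cv2.cvtColor(bb,cv2.COLOR_BGR2HSV); m=cv2.inRange(h,(100,150,60),(130,255,255)); m[:195]=0;m[250:]=0;m[:,:255]=0;m[:,290:]=0
c=max(cv2.findContours(m,0,1)[0],key=cv2.contourArea); print("blue side",cv2.boundingRect(c),cv2.fitEllipse(cv2.convexHull(c)))
# bystanders: rough points on table
print("amber,jar,spray,jug,can base:",onz(C,[[207,350],[175,257],[391,272],[320,328],[440,202]],0.0).round(3).tolist())
E
```

```text
top [[0.61010842 0.29030775 0.206     ]] [[0.59577032 0.30121768 0.206     ]]
[[0.4472 0.2972 0.012 ]
 [0.4963 0.1755 0.012 ]
 [0.6554 0.2384 0.012 ]
 [0.6151 0.3569 0.012 ]] [0.55349137 0.26698581 0.012     ]
[[0.6448 0.2442 0.012 ]
 [0.6003 0.3699 0.012 ]
 [0.4339 0.3097 0.012 ]
 [0.4802 0.19   0.012 ]] [0.53979023 0.27841837 0.012     ]
tip [[0.45927074 0.23799014 0.217     ]] [[0.45221849 0.24332403 0.217     ]]
blue side (270, 202, 15, 39) ((277.181640625, 220.87942504882812), (14.00589370727539, 40.8094482421875), 8.995192527770996)
amber,jar,spray,jug,can base: [[0.66, -0.436, 0.0], [0.34, -0.377, 0.0], [0.768, 0.113, 0.0], [0.786, -0.164, 0.0], [0.66, 0.44, 0.0]]
```

```bash
cat >> h.py <<'E'
def tool(x,z):
    "quaternion from tool x (approx) and tool z"
    z=np.array(z,float);z/=np.linalg.norm(z);x=np.array(x,float);x=x-z*(x@z);x/=np.linalg.norm(x)
    return R.from_matrix(np.c_[x,np.cross(z,x),z]).as_quat()
D=np.array([0,0,-1.]);UP=-D
def yaw(d): t=np.radians(d);return np.array([np.cos(t),np.sin(t),0])
E
python3 - <<'E'
from h import *
f,cx,cy,e,M=cal("wrist"); T=R.from_quat(manip.current_tcp_rot()).as_matrix(); p=np.array(manip.current_tool_pos())
print("cam in tool",T.T@(e-p),"axes\n",(T.T@M).round(3))
st=20.5
for s in (0,180):
  for z in (.21,.45):
    q=manip.solve_ik([.52,.255,z],tool(yaw(st+s),D)); print("stand",s,z,None if q is None else np.round(q,2))
  for b in (35,45):
    for ua in (-60,-30,0,30,60):
      u=yaw(ua); z=u*np.cos(np.radians(b))-UP*np.sin(np.radians(b))
      q=manip.solve_ik(np.array([.59,.017,.11])-u*.05,tool(UP if s==0 else D,z)); print("tilt",s,b,ua,None if q is None else np.round(q,2))
for a in range(0,180,30):
    q=manip.solve_ik([.53,-.272,.16],tool(yaw(a),D)); print("vac",a,None if q is None else np.round(q,2))
E
```

```text
cam in tool [-0.00064743 -0.0765228  -0.15827994] axes
 [[ 1.    -0.    -0.001]
 [ 0.     0.959  0.284]
 [ 0.001 -0.284  0.959]]
stand 0 0.21 [ 0.38  0.74 -1.3   1.73  0.74  1.27 -0.74]
stand 0 0.45 [ 0.37  0.47 -1.3   1.38  0.45  1.62 -0.51]
tilt 0 35 -60 [-0.9   0.69  0.24  2.02  1.02  0.98 -2.57]
tilt 0 35 -30 [ 0.42  1.19 -1.31  2.39  2.09  1.88 -2.47]
tilt 0 35 0 None
tilt 0 35 30 None
tilt 0 35 60 [ 1.35  1.   -1.04  2.03 -0.29  0.53  1.88]
tilt 0 45 -60 [-0.64  0.58  0.01  2.02  1.02  0.96 -2.46]
tilt 0 45 -30 [ 0.51  0.95 -1.3   2.35  1.87  1.51 -2.39]
tilt 0 45 0 None
tilt 0 45 30 [ 1.39  0.91 -1.29  2.38  2.08  0.25 -1.01]
tilt 0 45 60 [ 1.31  0.92 -1.11  2.04  0.02  0.51  1.49]
stand 180 0.21 [ 0.38  0.74 -1.3   1.73  0.74  1.27  2.4 ]
stand 180 0.45 [ 0.42  0.57 -1.46  1.38  0.57  1.67  2.54]
tilt 180 35 -60 [ 0.11  1.06 -1.09  1.99  1.6   1.85  0.39]
tilt 180 35 -30 [-0.08  0.64 -0.65  2.4   1.86  1.23  0.36]
tilt 180 35 0 None
tilt 180 35 30 None
tilt 180 35 60 [ 1.15  0.81 -0.75  2.04 -0.78  0.65 -0.85]
tilt 180 45 -60 [ 0.19  0.92 -1.09  1.99  1.48  1.62  0.49]
tilt 180 45 -30 [ 0.2   0.58 -0.87  2.35  1.75  1.08  0.62]
tilt 180 45 0 None
tilt 180 45 30 [ 1.39  0.91 -1.29  2.38  2.08  0.25  2.13]
tilt 180 45 60 [ 1.05  0.69 -0.73  2.04 -0.65  0.59 -1.08]
vac 0 [ 1.08  0.61 -0.89  1.74  0.54  1.05  0.  ]
vac 30 [ 1.11  0.63 -0.94  1.74  0.57  1.07  0.5 ]
vac 60 [ 1.13  0.65 -0.97  1.74  0.6   1.08  1.  ]
vac 90 [ 1.17  0.68 -1.04  1.74  0.65  1.11  1.48]
vac 120 [ 1.28  0.86 -1.3   1.74  0.88  1.26  1.85]
vac 150 [-0.42  0.91  1.35  1.79 -0.94  1.27 -2.47]
```

```bash
python3 - <<'E'
from h import *
manip.servo_line([.20,-.60,.36],vel=.3)
manip.move_pose([.53,-.29,.33],tool(yaw(30),D))
np.save("cv.npy",np.array(cal("wrist"),dtype=object),allow_pickle=True); cv2.imwrite("pics/wv.png",viewer.get_image("wrist")[:,:,::-1])
print(manip.current_clock(),manip.current_q())
manip.move_pose([.53,-.10,.45],tool(yaw(20.5),D))
manip.move_pose([.52,.25,.46],tool(yaw(20.5),D))
np.save("cs.npy",np.array(cal("wrist"),dtype=object),allow_pickle=True); cv2.imwrite("pics/ws.png",viewer.get_image("wrist")[:,:,::-1])
print(manip.current_clock(),manip.current_q(),manip.current_tool_pos())
a=cv2.imread("pics/wv.png");b=cv2.imread("pics/ws.png")
cv2.imwrite("pics/w.png",np.vstack([cv2.resize(a,(480,300)),cv2.resize(b,(480,300))]))
E
```

```text
2.4917 [ 1.14712306  0.45716358 -0.95685544  1.53059278  0.37915439  1.35164776
  0.67562013]
4.7583 [ 0.37630285  0.45069593 -1.2730972   1.36793527  0.43045888  1.62789666
 -0.48592244] [0.52125762 0.24787962 0.45954511]
```

View pics/w.png

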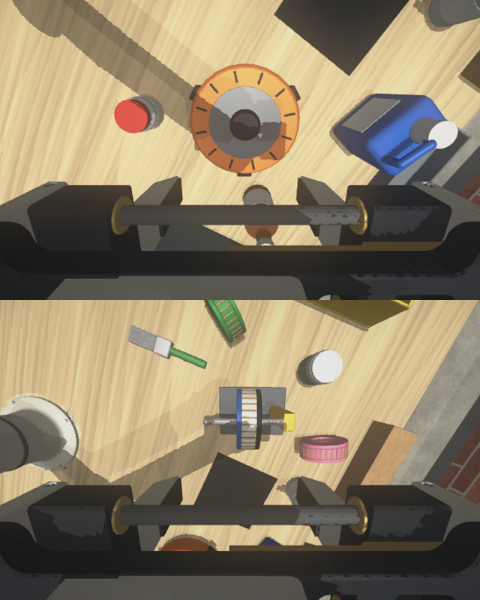

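Wrist views: the seat disc is at about (327,161) px in the vac view. In the stand view the filter spans x 313–350, y 120–198, and the peg and the upright lie along row ≈161. I'll measure with masks.

```bash
python3 - <<'E'
from h import *
V=tuple(np.load("cv.npy",allow_pickle=True));S=tuple(np.load("cs.npy",allow_pickle=True))
a=cv2.imread("pics/wv.png");b=cv2.imread("pics/ws.png")
def big(m,box):
    k=np.zeros(m.shape,np.uint8);x0,y0,x1,y1=box;k[y0:y1,x0:x1]=m[y0:y1,x0:x1]
    return max(cv2.findContours(k,0,1)[0],key=cv2.contourArea)
h=cv2.cvtColor(a,cv2.COLOR_BGR2HSV)
seat=cv2.convexHull(big(h[...,1]<90,(275,108,380,215)))
w=onz(V,seat[:,0],.096)[:,:2].astype(np.float32)*1000
print("seat",cv2.boundingRect(seat),cv2.minEnclosingCircle(w),cv2.fitEllipse(w))
dr=cv2.convexHull(big((h[...,1]>140)&(h[...,0]<20)&(h[...,2]>110),(245,80,405,240)))
w=onz(V,dr[:,0],.088)[:,:2].astype(np.float32)*1000; print("drum",cv2.boundingRect(dr),cv2.minEnclosingCircle(w))
h=cv2.cvtColor(b,cv2.COLOR_BGR2HSV)
bl=big((h[...,0]>100)&(h[...,0]<130)&(h[...,1]>130),(300,100,345,210)); print("blue",cv2.boundingRect(bl))
y=big((h[...,0]>18)&(h[...,0]<35)&(h[...,1]>150),(360,130,400,190)); print("yellow",cv2.boundingRect(y))
pl=cv2.convexHull(big((h[...,1]<70)&(h[...,2]>25)&(h[...,2]<140),(285,100,385,205))); print("plate",cv2.boundingRect(pl))
cv2.imwrite("pics/cr.png",cv2.resize(b[100:220,250:410],None,fx=5,fy=5,interpolation=cv2.INTER_CUBIC))
E
```

```text
seat (278, 115, 97, 97) ((529.9036254882812, -273.6065673828125), 65.62178802490234) ((529.8618774414062, -273.5690612792969), (130.52670288085938, 130.87265014648438), 20.658878326416016)
drum (254, 85, 145, 146) ((528.542724609375, -272.1473083496094), 100.76122283935547)
blue (316, 133, 6, 30)
yellow (391, 173, 1, 1)
plate (285, 116, 96, 84)
```

View pics/cr.png

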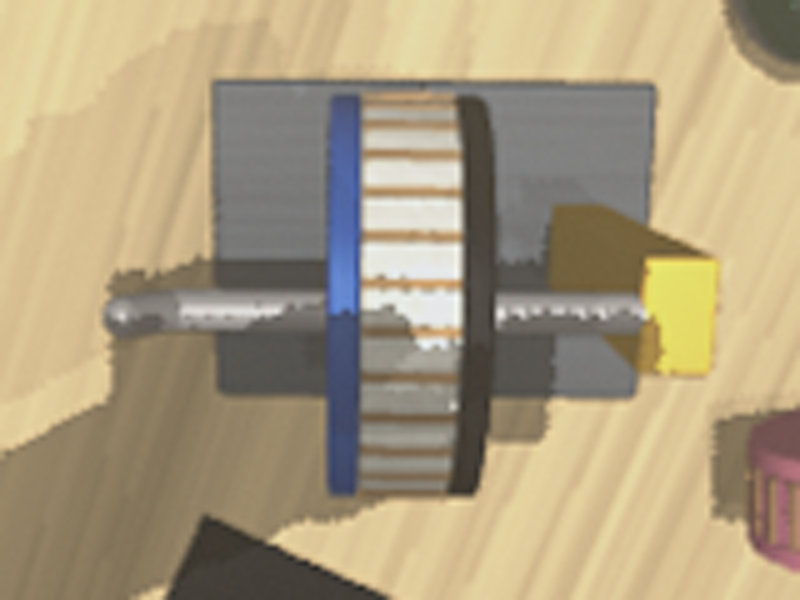

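```bash
python3 - <<'E'
from h import *
S=tuple(np.load("cs.npy",allow_pickle=True))
F=lambda p:np.atleast_2d(p)/5+np.array([250,100])
up=onz(S,F([680,316]),.206)[0]; tip=onz(S,F([122,313]),.220)[0]
print("upright",up,"tip",tip,np.degrees(np.arctan2(*(up-tip)[1::-1])),np.linalg.norm((up-tip)[:2]))
q=onz(S,F([[643,257],[717,257],[712,375],[643,375]]),.206)
print("top quad",q.round(4).tolist(),np.linalg.norm(np.diff(q,axis=0),axis=1))
e=onz(S,F([[328,312],[495,312]]),.236); print("filter edges",e,np.linalg.norm(e[1]-e[0]),"mid",e.mean(0))
s=onz(S,F([[410,93],[410,494]]),.176); print("sides",s,np.linalg.norm(s[1]-s[0]))
pl=onz(S,F([[214,82],[655,85],[636,396],[218,394]]),.012); print("plate",pl.round(4).tolist(),np.linalg.norm(np.diff(pl,axis=0),axis=1),pl.mean(0), np.degrees(np.arctan2(*(pl[1]-pl[0])[1::-1])))
E
```

```text
upright [0.6053434  0.29511279 0.206     ] tip [0.45725804 0.24347659 0.22      ] 19.223263692645077 0.15682974530248597
top quad [[0.5888, 0.3067, 0.206], [0.6083, 0.314, 0.206], [0.621, 0.2827, 0.206], [0.6023, 0.2758, 0.206]] [0.02084166 0.03371252 0.01989068]
filter edges [[0.50964593 0.26571567 0.236     ]
 [0.55098738 0.281014   0.236     ]] 0.044081217528285546 mid [0.53031665 0.27336484 0.236     ]
sides [[0.51256035 0.32566663 0.176     ]
 [0.55636199 0.21184309 0.176     ]] 0.12196057874828889
plate [[0.4443, 0.3041, 0.012], [0.6105, 0.3644, 0.012], [0.6543, 0.2452, 0.012], [0.487, 0.1842, 0.012]] [0.17679547 0.12696105 0.17801697] [0.54905104 0.27449443 0.012     ] 19.93238766278876
```

```bash
python3 - <<'E'
from h import *
a=yaw(20)
for s in (0,180):
  for p in ([.531,.270,.40],[.531,.270,.212],[.531,.270,.24],list(np.array([.531,.270,.24])-a*.135),[.5,.1,.36]):
    q=manip.solve_ik(p,tool(yaw(20+s),D)); print("stand",s,None if q is None else np.round(q,2))
  for b in (35,42,50):
    r=[]
    for ua in ((-90,-75,-60,-45,-30,-15,0) if s else (0,15,30,45,60,75,90)):
      u=yaw(ua); br=np.radians(b); z=u*np.cos(br)-UP*np.sin(br); x=UP if s==0 else D
      # ring centre (.60,.017); grasp ~50 mm behind along z
      ok=[]
      for cz in (.13,.06):
        g=np.array([.605,.017,cz])-z*.052; q=manip.solve_ik(g+z*.019,tool(x,z)); ok.append(None if q is None else np.round(q,2).tolist())
      print(s,b,ua,ok)
E
```

```text
stand 0 [ 0.32  0.51 -1.23  1.44  0.48  1.53 -0.55]
stand 0 [ 0.26  0.64 -1.11  1.69  0.61  1.2  -0.65]
stand 0 [ 0.28  0.61 -1.13  1.66  0.58  1.25 -0.63]
stand 0 [ 0.55  0.37 -1.31  1.97  0.4   1.11 -0.59]
stand 0 [ 0.84  0.37 -1.37  1.7   0.37  1.38 -0.24]
0 35 0 [None, None]
0 35 15 [None, None]
0 35 30 [[1.42, 0.98, -1.3, 2.37, 2.69, 0.22, -1.54], [1.44, 1.37, -1.31, 2.36, 2.4, 0.44, -0.97]]
0 35 45 [[1.25, 0.75, -0.96, 2.21, -1.15, 0.36, 2.4], [1.44, 1.27, -1.24, 2.19, 1.08, 0.19, 0.47]]
0 35 60 [[1.4, 1.13, -1.29, 2.0, 0.19, 0.53, 1.36], [1.43, 1.41, -1.34, 2.0, 0.68, 0.56, 1.06]]
0 35 75 [[1.3, 1.21, -1.29, 1.79, 0.21, 0.85, 1.5], [1.35, 1.6, -1.5, 1.79, 0.76, 0.97, 1.18]]
0 35 90 [[1.2, 1.4, -1.44, 1.58, 0.43, 1.2, 1.47], [1.2, 1.59, -1.49, 1.57, 0.64, 1.22, 1.42]]
0 42 0 [None, None]
0 42 15 [None, None]
0 42 30 [[-0.75, 0.94, 1.35, 2.38, 4.3, 1.46, 2.26], [1.33, 1.12, -1.27, 2.33, 2.26, 0.37, -1.06]]
0 42 45 [[1.37, 0.89, -1.26, 2.18, 0.26, 0.24, 0.98], [1.42, 1.31, -1.38, 2.18, 1.35, 0.44, 0.14]]
0 42 60 [[1.34, 1.02, -1.28, 2.0, 0.24, 0.55, 1.23], [1.38, 1.34, -1.38, 2.0
[... 2351 characters left out ...]

180 50 -90 [[0.21, 0.96, -1.07, 1.61, 1.22, 1.77, 0.44], [0.18, 1.03, -1.0, 1.63, 1.26, 1.7, 0.38]]
180 50 -75 [[0.26, 0.9, -1.12, 1.78, 1.32, 1.67, 0.56], [0.22, 0.98, -1.03, 1.8, 1.38, 1.61, 0.49]]
180 50 -60 [[0.35, 0.85, -1.18, 1.94, 1.43, 1.56, 0.68], [0.28, 0.93, -1.07, 1.96, 1.51, 1.5, 0.59]]
180 50 -45 [[0.47, 0.8, -1.25, 2.1, 1.55, 1.42, 0.82], [0.38, 0.89, -1.11, 2.12, 1.66, 1.38, 0.7]]
180 50 -30 [[0.63, 0.76, -1.33, 2.23, 1.68, 1.25, 0.99], [0.52, 0.86, -1.15, 2.25, 1.83, 1.24, 0.85]]
180 50 -15 [[0.84, 0.76, -1.4, 2.32, 1.81, 1.05, 1.2], [0.7, 0.84, -1.19, 2.35, 2.01, 1.06, 1.03]]
180 50 0 [[1.03, 0.67, -1.37, 2.36, 1.9, 0.71, 1.43], [0.92, 0.87, -1.24, 2.38, 2.15, 0.85, 1.29]]
```

```bash
python3 - <<'E'
from h import *
a=yaw(20); c=np.array([.531,.270,0])+a*.003; o=tool(-a,D)
manip.move_pose(c+[0,0,.34],o)
manip.servo_line(c+[0,0,.211],vel=.12)
print("at",manip.current_tool_pos(),manip.current_force())
cv2.imwrite("pics/g0.png",viewer.get_image("side")[:,:,::-1])
effector.close(45); print("gap",manip.current_finger_gap(),manip.current_force(),manip.current_tool_pos())
manip.servo_line(c+[0,0,.237],vel=.06)
print("gap",manip.current_finger_gap(),"F",manip.current_force(),manip.current_clock(),manip.current_q())
cv2.imwrite("pics/g1.png",viewer.get_image("side")[:,:,::-1])
A,B=[cv2.imread(f"pics/g{i}.png")[130:300,180:340] for i in (0,1)]
cv2.imwrite("pics/g.png",cv2.resize(np.hstack([A,B]),None,fx=2.5,fy=2.5))
E
```

```text
at [0.53415234 0.27150846 0.21191611] [-0.03805326  1.38102004 -0.48576168]
gap 0.04457670723019417 [-0.71974845 -0.28312253  1.13582155] [0.53358771 0.27096617 0.2109781 ]
gap 0.044481234774623936 F [-0.57987176  0.45815242 -1.92440108] 9.8417 [ 0.3779693   0.847756   -1.44381243  1.65729694  0.85243092  1.41834545
  2.31650138]
```

View pics/g.png

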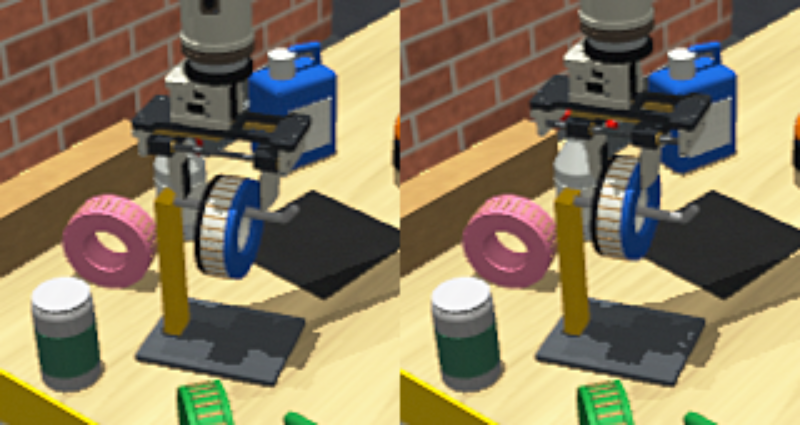

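Left: the jaws straddle the top of the rim. Right: the filter is held, raised 26 mm and its bore is clear of the upturned tip. The force of −1.9 N in z matches its weight.

```bash
python3 - <<'E'
from h import *
a=yaw(20); c=np.array([.534,.271,0])
manip.servo_line(c-a*.14+[0,0,.238],vel=.12)
manip.servo_line(c-a*.14+[0,0,.36],vel=.2)
print("gap",manip.current_finger_gap(),"F",manip.current_force())
br=np.radians(42); u=yaw(-40); z=u*np.cos(br)-UP*np.sin(br); o=tool(D,z)
cen=lambda h: np.array([.609,.001,h])-z*.035   # TCP for ring-centre height h
manip.move_pose(cen(.20),o)
manip.servo_line(cen(.075),vel=.12)
manip.sleep(.3); F0=np.array(manip.current_force()); print("F0",F0)
h=.075
while h>.050:
    h-=.002; manip.servo_line(cen(h),vel=.05); F=np.array(manip.current_force())-F0
    if F[2]>3: break
print("h",h,F,manip.current_tool_pos(),manip.current_clock(),manip.current_finger_gap())
for n in ("scene","side"): cv2.imwrite(f"pics/t_{n}.png",viewer.get_image(n)[:,:,::-1])
A=cv2.imread("pics/t_scene.png")[140:340,200:440];B=cv2.imread("pics/t_side.png")[110:310,200:440]
cv2.imwrite("pics/t.png",cv2.resize(np.hstack([A,B]),(800,333)))
E
```

```text
Traceback (most recent call last):
bench.PlanningError: the arm cannot follow that straight line within its joint ranges
```

```bash
cat > t.py <<'E'
from h import *
br=np.radians(42); u=yaw(-40); z=u*np.cos(br)-UP*np.sin(br); o=tool(D,z)
cen=lambda h: np.array([.609,.001,h])-z*.035   # TCP for ring-centre height h
E
python3 - <<'E'
from t import *
a=yaw(20)
print(manip.current_q(),manip.current_tool_pos())
for p,y in (([.42,.16,.30],200),([.42,.16,.30],170),([.45,.12,.33],140),([.42,.18,.30],140)):
    print(p,y,manip.solve_ik(p,tool(yaw(y),D)))
print(manip.solve_ik(cen(.20),o))
E
```

```text
[ 0.62427077  0.54384366 -1.51518052  1.97639523  0.58800019  1.19759136
  2.37047172] [0.40294293 0.22323408 0.23808566]
[0.42, 0.16, 0.3] 200 None
[0.42, 0.16, 0.3] 170 [ 0.88587376  0.31556143 -1.51585957  1.91815852  0.33573806  1.22426976
  2.22195702]
[0.45, 0.12, 0.33] 140 [ 0.93810505  0.27592142 -1.44623222  1.84082832  0.28629289  1.27730807
  1.85522011]
[0.42, 0.18, 0.3] 140 [ 0.7803787   0.27791251 -1.42124834  1.9031845   0.29410682  1.21064103
  1.70212257]
[ 0.26859701  0.41069118 -0.92143896  2.17882932  1.44089632  1.1217888
  0.87049799]
```

```bash
python3 - <<'E'
from t import *
manip.move_pose([.42,.16,.30],tool(yaw(170),D))
manip.move_pose([.45,.12,.33],tool(yaw(140),D))
print("gap",manip.current_finger_gap(),"F",manip.current_force())
manip.move_pose(cen(.20),o)
manip.servo_line(cen(.075),vel=.12)
manip.sleep(.3); F0=np.array(manip.current_force()); print("F0",F0)
h=.075
while h>.050:
    h-=.002; manip.servo_line(cen(h),vel=.05); F=np.array(manip.current_force())-F0
    if F[2]>3: break
print("h",h,F,manip.current_tool_pos(),manip.current_clock(),manip.current_finger_gap())
for n in ("scene","side"): cv2.imwrite(f"pics/t_{n}.png",viewer.get_image(n)[:,:,::-1])
A=cv2.imread("pics/t_scene.png")[140:340,200:440];B=cv2.imread("pics/t_side.png")[110:310,200:440]
cv2.imwrite("pics/t.png",cv2.resize(np.hstack([A,B]),(800,333)))
E
```

```text
gap 0.04445616191497484 F [-1.09267675  0.06467431 -1.15867758]
F0 [ 0.08360887  0.27002737 -1.38254264]
h 0.05699999999999998 [-4.45130236  2.16377909  9.7692444 ] [0.58940499 0.01813127 0.08191487] 16.9583 0.04467179707427927
```

View pics/t.png

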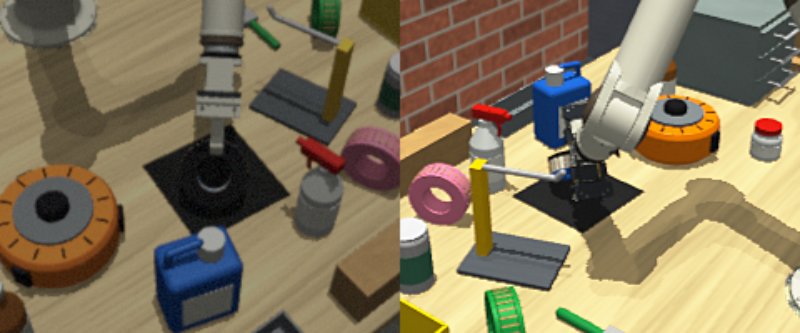

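The cap is up, the ring is tilted and its far edge touches the mat, where predicted. Next I open the jaws and let it down on the lower finger.

```bash
python3 - <<'E'
from t import *
p=np.array(manip.current_tool_pos())
effector.open_jaws(); print("F",manip.current_force())
p1=p-u*.025; p1[2]=.060; manip.servo_line(p1,vel=.06); print("F",manip.current_force())
p2=p1-u*.075; manip.servo_line(p2,vel=.08); print("F",manip.current_force())
p3=p2-u*.03+[0,0,.12]; manip.servo_line(p3,vel=.2)
manip.move_pose([.56,.0,.34],tool(yaw(140),D))
C=cal("wrist"); np.save("cm.npy",np.array(C,dtype=object),allow_pickle=True); cv2.imwrite("pics/m.png",viewer.get_image("wrist")[:,:,::-1])
print(manip.current_clock(),manip.current_q())
cv2.imwrite("pics/m_side.png",viewer.get_image("side")[:,:,::-1])
A=cv2.imread("pics/m.png");B=cv2.imread("pics/m_side.png")[150:270,220:412]
cv2.imwrite("pics/mm.png",np.vstack([cv2.resize(A,(480,300)),cv2.resize(B,(480,300))]))
E
```

```text
F [-0.03053491  0.62447985 -0.6962418 ]
F [-0.80953656  0.89699031 -1.2297731 ]
F [ 0.22635673 -0.62257572 -0.38877638]
22.0 [ 0.62624546  0.31535185 -0.84586578  1.62838788  0.24181638  1.31092698
  2.18665942]
```

View pics/mm.png

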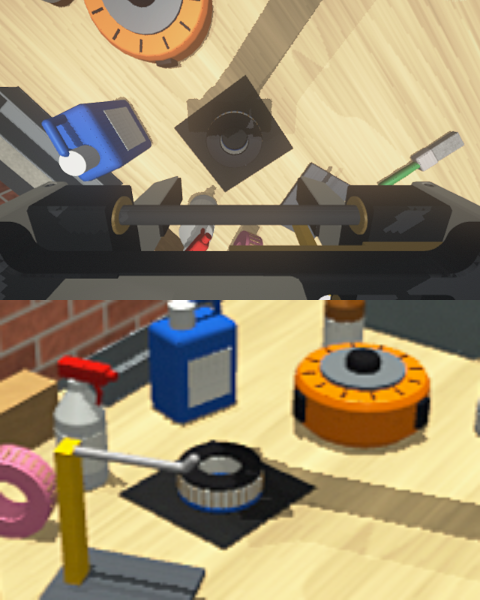

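The filter lies flat on the mat, cap up and well inside its edges. I need its centre, so I'll enhance this view.

```bash
python3 - <<'E'
from h import *
A=cv2.imread("pics/m.png")[95:260,225:400]
g=cv2.cvtColor(A,cv2.COLOR_BGR2GRAY).astype(float); g=np.clip((g-10)*3.2,0,255).astype(np.uint8)
cv2.imwrite("pics/me.png",cv2.resize(g,None,fx=3.6,fy=3.6,interpolation=cv2.INTER_CUBIC))
E
```

```text
(no output)
```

View pics/me.png

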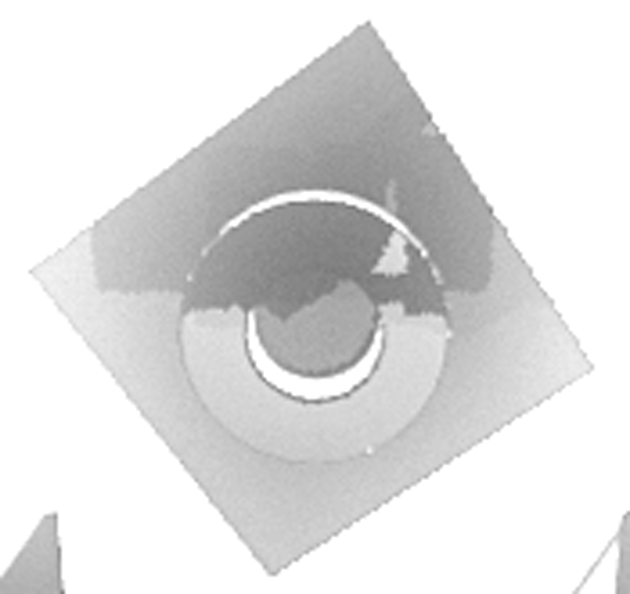

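Enhanced crop: the cap circle's left edge is at x=181, right 447, top 199 and bottom 463, so the centre is about (314,331). The bore is concentric.

```bash
python3 - <<'E'
from h import *
C=tuple(np.load("cm.npy",allow_pickle=True)); F=lambda p:np.atleast_2d(p)/3.6+np.array([225,95])
w=onz(C,F([[181,333],[447,333],[315,463],[315,199]]),.048); print(w.round(4).tolist(),"diam",np.linalg.norm(w[0]-w[1]),np.linalg.norm(w[2]-w[3]))
b=onz(C,F([[246,325],[384,325],[315,403]]),.048); print("bore",np.linalg.norm(b[0]-b[1]),b.mean(0))
print("centre",w.mean(0), (w[0]+w[1])/2,(w[2]+w[3])/2)
m=onz(C,F([[369,22],[593,368],[272,575],[30,270]]),.003);print("mat",m.mean(0),np.linalg.norm(np.diff(m,axis=0),axis=1))
c=w.mean(0)
# radial grasp candidates: direction r from ring centre to grasp
for d in range(-180,180,30):
  r=yaw(d)
  for s in (0,180):
    qs=[manip.solve_ik(p,tool(yaw(d+s),D)) for p in (np.r_[(c+r*.045)[:2],.030],np.r_[(np.array([.5299,-.2736,0])+r*.045)[:2],.123],np.r_[(np.array([.5299,-.2736,0])+r*.045)[:2],.25])]
    print(d,s,[None if q is None else (round(q[2],2),round(q[6],2)) for q in qs])
E
```

```text
[[0.63, -0.0198, 0.048], [0.5399, 0.0558, 0.048], [0.6242, 0.0649, 0.048], [0.5467, -0.0264, 0.048]] diam 0.11754816694500492 0.11979373643263656
bore 0.06084790300638865 [0.59003983 0.02466282 0.048     ]
centre [0.58520069 0.018631   0.048     ] [0.58493982 0.01799982 0.048     ] [0.58546156 0.01926217 0.048     ]
mat [0.58744821 0.02123692 0.003     ] [0.19546364 0.19495291 0.19607888]
-180 0 [(np.float64(-0.71), np.float64(2.52)), (np.float64(1.35), np.float64(-1.84)), (np.float64(1.36), np.float64(-2.07))]
-180 180 [(np.float64(-0.27), np.float64(-0.29)), (np.float64(-0.27), np.float64(0.33)), (np.float64(-0.34), np.float64(0.37))]
-150 0 [(np.float64(1.35), np.float64(-1.66)), (np.float64(1.35), np.float64(-1.29)), (np.float64(1.36), np.float64(-1.5))]
-150 180 [(np.float64(-0.34), np.float64(0.22)), (np.float64(-0.36), np.float64(0.84)), (np.float64(-0.41), np.float64(0.89))]
-120 0 [(np.float64(1.35), np.float64(-1.13)), (np.float64(1.35), np.float64(-0.77)), (np.float64(1.36), np.float64(-0.95))]
-120 180 [(np.float64(-0.43), np.float64(0.71)), (np.float64(-0.45), np.float64
[... 1578 characters left out ...]
np.float64(-0.53), np.float64(1.66)), (np.float64(-0.59), np.float64(1.74))]
90 180 [(np.float64(1.35), np.float64(-0.78)), (np.float64(1.35), np.float64(-0.38)), (np.float64(1.36), np.float64(-0.59))]
120 0 [(np.float64(-0.59), np.float64(1.51)), (np.float64(-0.62), np.float64(2.16)), (np.float64(-0.69), np.float64(2.26))]
120 180 [(np.float64(1.35), np.float64(-0.22)), (np.float64(1.13), np.float64(0.01)), (np.float64(1.36), np.float64(-0.05))]
150 0 [(np.float64(-0.65), np.float64(2.01)), (np.float64(-1.08), np.float64(2.45)), (np.float64(-1.3), np.float64(2.53))]
150 180 [(np.float64(-0.19), np.float64(-0.79)), (np.float64(-0.2), np.float64(-0.2)), (np.float64(-0.27), np.float64(-0.17))]
```

```bash
cat > low.py <<'E'
from h import *
r=yaw(90); o=tool(r,D); seat=np.array([.5299,-.2736,0])
def lower(z0,z1,off,F0,lim=8,step=.002):
    z=z0
    while z>z1+1e-6:
        z-=step; manip.servo_line(seat+off+r*.045+[0,0,z],vel=.06); F=np.array(manip.current_force())-F0
        if np.abs(F).max()>lim: break
    print("z",round(z,4),"F",F.round(2),"T",np.round(manip.current_wrist_torque(),2),np.round(manip.current_tool_pos(),4)); return z
E
python3 - <<'E'
from low import *
c=np.array([.5852,.0186,0])+r*.045
manip.move_pose(c+[0,0,.17],o)
manip.servo_line(c+[0,0,.030],vel=.12); print("F",manip.current_force(),manip.current_tool_pos())
effector.close(40); print("gap",manip.current_finger_gap(),manip.current_force())
manip.servo_line(c+[0,0,.24],vel=.2); print("gap",manip.current_finger_gap(),manip.current_force())
manip.move_pose(seat+r*.045+[0,0,.24],o)
manip.servo_line(seat+r*.045+[0,0,.150],vel=.12); manip.sleep(.3)
F0=np.array(manip.current_force()); np.save("F0.npy",F0); print("F0",F0,manip.current_clock())
lower(.150,.134,np.zeros(3),F0,6)
for n in ("scene","side"): cv2.imwrite(f"pics/v_{n}.png",viewer.get_image(n)[:,:,::-1])
A=cv2.imread("pics/v_scene.png")[180:340,150:342];B=cv2.imread("pics/v_side.png")[110:230,290:434]
cv2.imwrite("pics/v.png",np.hstack([cv2.resize(A,(400,333)),cv2.resize(B,(400,333))]))
E
```

```text
F [ 0.19348687  0.03042935 -0.76302737] [0.58593272 0.06378503 0.03083377]
gap 0.03072319056514157 [-0.18395796  0.27283386  0.01072133]
gap 0.030687557853021383 [ 0.62540541  1.064439   -2.65890766]
F0 [ 0.27831847  0.17452383 -2.0449343 ] 28.875
z 0.134 F [-1.13 -0.27 -0.47] T [ 0.18 -0.15  0.01] [ 0.5298 -0.2286  0.1338]
```

View pics/v.png

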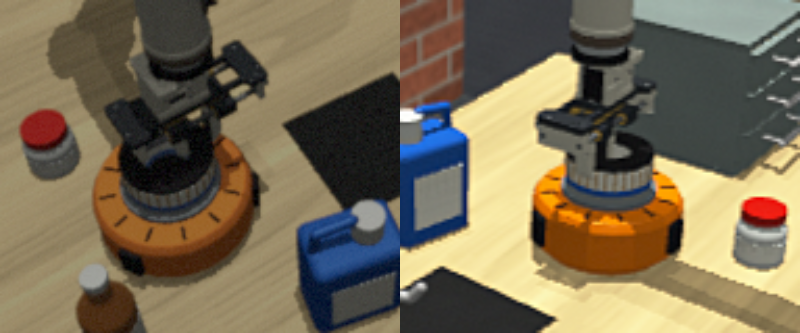

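The ring is over the collar: it has gone about 9 mm past the collar top with no contact force, cap up and blue face down. I'll lower it to the seat, release and check.

```bash
python3 - <<'E'
from low import *
F0=np.load("F0.npy")
z=lower(.134,.119,np.zeros(3),F0,6,.001)
if z<.127:
    p=np.array(manip.current_tool_pos())
    effector.open_jaws(); print("open",manip.current_finger_gap(),manip.current_force())
    manip.servo_line(p+[0,0,.12],vel=.12)
    manip.move_pose([.50,-.25,.36],tool(yaw(90),D)); manip.sleep(.3)
    C=cal("wrist"); np.save("cf.npy",np.array(C,dtype=object),allow_pickle=True); cv2.imwrite("pics/f.png",viewer.get_image("wrist")[:,:,::-1])
for n in ("scene","side"): cv2.imwrite(f"pics/f_{n}.png",viewer.get_image(n)[:,:,::-1])
print(manip.current_clock(),manip.current_force())
A=cv2.imread("pics/f_side.png")[130:230,310:430];B=cv2.imread("pics/f.png")
cv2.imwrite("pics/ff.png",np.hstack([cv2.resize(A,(360,300)),cv2.resize(B,(440,300))]))
E
```

```text
z 0.122 F [-2.08 -0.23  6.99] T [0.31 0.34 0.01] [ 0.5301 -0.2286  0.1229]
open 0.09172336883569703 [ 0.09334783  0.27963941 -0.21055218]
37.225 [0.25507715 0.60797783 0.45818102]
```

View pics/ff.png

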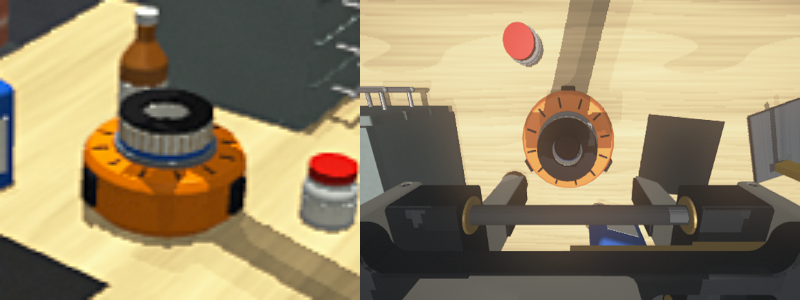

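The ring sits level and central on the grey seat, blue band down. It met the seat at TCP z 0.123 m, as predicted for fully home. The gripper is clear.

```bash
python3 -c "
from bench import manip
manip.hand_in(); print(manip.current_clock())"
```

```text
the job is handed in; nothing more can be done
the job is handed in; nothing more can be done
```

The filter is on the vacuum head, blue gasket face down and home on the grey seat, and I handed the job in just after 37 s on the robot's clock.

**What I did:** I pinched the filter across its end faces, lifted it 26 mm and drew it off past the peg's upturned tip. I set it on the mat cap up, far edge first, and let the near edge down on the lower finger. I then took it by its wall, carried it over the collar and lowered it, holding on until it touched the seat.

**Last checks:**
- **Height:** the filter met the seat with the TCP at 0.1229 m, against 0.123 m predicted for fully home. The contact force was about 7 N.
- **Pictures:** the last views show it level and central on the seat, with the gripper clear. I saw nothing else moved, but I did not measure the bystanders again.

**What failed or disagreed:**
- The fixed scene and side cameras disagreed with each other by 10–18 mm, so I relied on the wrist camera. Its sizes agreed with those given to within a few millimetres.
- One straight lift was refused by the planner and I took another route.

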